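Snap down the four lid tabs of a pantry box

TASK

The glass box of tomatoes has its lid on, but the four orange tabs around the lid's rim still stand up. Press every tab down until it snaps home against the side of the box, so that the box is sealed. Leave the box standing about where it is, and do not disturb the two jars and the tomato beside it.

Things in the scene. Friction and masses are not known exactly. Their poses are not given: they have to be found in the camera images.
- box: Loose clear glass food box (about 0.85 kg) with red contents, green gasket and white lid already on. Base 140 x 106 mm; lid 150 x 116 mm, flat top 94 mm above the table. Origin: centre of the underside; z up, x along the lid's 150 mm length, y along its width. Level tab hinge lines, 88 mm up, at x = -77 (front), x = +77 (back), y = +60 (left), y = -60 mm (right).
- tab_front (a joint): Fold angle (rad) of the tab on the box's -x side. 0: up, sloping outward 0.6 rad above level. 0.6: level. 2.08 (stop): almost vertical along the wall. Over-centre spring: let go below about 1.05 it springs back to 0; pushed beyond, it snaps to 2.08 by itself and stays. About 6 N, pressing straight down 24 mm outside the hinge line to 24 mm below it, snaps it.
- tab_back (a joint): The same for the tab on the box's +x side.
- tab_left (a joint): The same for the tab on the box's +y side.
- tab_right (a joint): The same for the tab on the box's -y side.
- tab_front_edge (a point): Middle of the free outer edge of the front tab: an orange plate 50 mm wide (along the lid's side, at its middle), 40 mm long from hinge line to this edge, 4 mm thick. Moves with the tab; when up it lies 33 mm outside and 23 mm above the hinge line.
- tab_back_edge (a point): The same on the back tab.
- tab_left_edge (a point): The same on the left tab.
- tab_right_edge (a point): The same on the right tab.
- jar_red: Bystander: loose closed jar of tomatoes with a silver lid, 76 mm diameter, 115 mm high. Origin: centre of its underside, z up.
- jar_pickle: Bystander: loose closed jar of green pickles with a silver lid, 72 mm diameter, 105 mm high. Origin: centre of its underside, z up.
- tomato: Bystander: loose red tomato, 90 mm wide, 62 mm high with its stalk. Origin: centre of its underside, z up.

How it is judged:
By the outcome, as a careful person would: the job done as asked, in the order asked, and still so for the second after the job is handed in, with the robot touching nothing.
It also fails if it takes over 51 s, if anything falls off the work surface, if the arm or the gripper's body presses on something with over 40 N, if the wrist force passes 120 N, or if a joint passes its speed limit or range.

ROBOT

A 6-joint arm with a two-finger parallel gripper is mounted at the origin on the work surface. World frame = base frame: x ahead of the robot, y to its left, z up, the work surface at z = 0. Lengths are in m, angles in rad, forces in N, time in s.
With the tool pointing down it reaches from about 0.3 to 0.775 m from the base axis. Payload 14.6 kg.
Tool frame: the origin (TCP) lies at the very end of the fingers, on their centre line; the grasp point (between the pads) lies 19 mm behind it (ctrl.grip_depth is the distance from the TCP to the grasp point, in m); z points along the fingers, y is the line along which they close (so a half turn about z gives the same grasp; the last joint's range is limited). The gripper opens to 85 mm and grips with 20 to 120 N. Pads are 22 mm wide; open, the fingers measure 114 mm over their backs; the gripper's body (76 mm by 85 mm) begins 54 mm behind the grasp point. The pads swing forward as they close: fully open they stand 13 mm farther back than shut.
Start: joints at [1.077, 0.3, 1.521, -0, 1.321, -0.067], TCP at [0.228, 0.501, 0.231] pointing down, gripper open.
Joint ranges: [-3.03, 3.03], [-0.79, 2.21], [0.23, 2.52], [-1.04, 4.18], [0, 3.07], [-2.55, 2.55]. Speed limits (rad/s): [2.22, 2.22, 2.57, 3.14, 3.14, 3.14].

INTERFACE

Orientations are given as [roll, pitch, yaw] about the fixed x, y, z axes, in that order (R = Rz(yaw) Ry(pitch) Rx(roll)).
In Python, from rig import ctrl gives the robot as it stands.
- The arm moves only by the tool tcp_steps, called after "Call:" as name(argument=value, ...), one argument or row to a line, values as JSON. Schema: {"type":"object","properties":{"segments":{"type":"array","items":{"type":"number"},"minItems":4,"maxItems":48},"finger_gap":{"type":"number"},"squeeze":{"type":"number"},"only":{"type":"string"},"quiet":{"type":"boolean"},"lines":{"type":"string"}},"required":["segments"],"additionalProperties":false}. segments is one flat list of numbers that holds 1 to 12 rows one after another, with no inner brackets; each row has 4 numbers: dx, dy, dz in shares of 200 mm (1.0 is 200 mm), then a turn about the tool's z in fractions of the full range, 1 being pi rad; each row shifts and turns the commanded pose from where the row before left it, along the tool's axes as they then stand; what a row does not reach is not made up. A row lasts 1/12 s, in which the tool goes at most 0.0417 m and 0.125 rad, less where a joint would pass 70% of its speed; a pose out of reach is approached as far as the arm can. finger_gap is the opening from 0.0 (shut) to 1.0 (fully open), set as the call begins (left out keeps the last). The fingers move at their own pace and stop on an object; squeeze is the grip in N (left out, the last holds). Time passes only in rows, so rows that do not move let the fingers close. The tool returns the time, the measured TCP pose, the force, the opening and the grip force at its end. only (a regular expression) keeps the lines of the reply that match it, lines (a string "A,B") keeps lines A to B, and quiet returns only ok. A shift or turn number past 1, either way, is cut back to 1. Input that does not fit is refused with a message, and nothing moves.
- ctrl.observe(): the state, without advancing time (a new reading comes with each control period).
- ctrl.grab_frame(name): name is "side" or "top"; returns the picture (420x560x3 uint8, red, green, blue); there is no depth.
- ctrl.get_calibration(name): a dict with "mtx" (3x3 intrinsics, pixels), "dist" ([k1, k2, p1, p2, k3] as OpenCV has them; the pictures are not rectified), "view" (4x4, takes a point from world to camera coordinates). Camera axes: x right, y down, z forward; pixel columns grow to the right and rows downward; lengths in m; the calibration is good to about 2 mm. A picture is of the moment at which its call begins. get_calibration takes no time and is no camera call.
- ctrl.job_done(): hands the job in; it is judged then, once.
The state is a dict: "time_s": time; "joint_positions": joint angles; "joint_vel": joint speeds; "tau": joint torques, N m; "tool_pos": TCP position; "eef_rot": TCP orientation; "force": force on the tool from outside, world axes, zero at the start; "moment": the same for the moment, N m; "opening": opening from 0.0 (shut) to 1.0 (fully open); "finger_force": force on a finger pad.
Only numpy, scipy, OpenCV 4.12 (cv2) and the standard library are available. Lean on these libraries where they do the work, as an engineer would, in place of code of your own. Each camera call takes 0.05 s, during which the arm holds its last target. There are 200 camera calls.

## Working session

There is one attempt and no reset: what is moved stays moved. The work goes in short steps, Python scripts to look and compute and a tool call to move; the robot and the scene stay as the last step left them, time stands still between calls to the robot, and variables do not carry over. Pictures are saved under pics/ and viewed, at most 10 in all, crops included, and the job is handed in when it is done.

```bash
ls; mkdir -p pics
```

Run:
```python
from rig import ctrl
import cv2
for n in("top","side"):
    cv2.imwrite(f"pics/{n}0.png",ctrl.grab_frame(n)[:,:,::-1])
    c=ctrl.get_calibration(n);print(n,c)
o=ctrl.observe();print(o["time_s"],o["tool_pos"],o["eef_rot"],o["force"])
```

```text
pics
rig.py
top {'mtx': array([[426.42864507,   0.        , 277.98855189],
       [  0.        , 426.42864507, 210.39141535],
       [  0.        ,   0.        ,   1.        ]]), 'dist': array([-0.0063814,  0.       ,  0.       ,  0.       ,  0.       ]), 'view': array([[ 0.08210148, -0.99662099,  0.00243725,  0.01273765],
       [-0.97380916, -0.08074203, -0.21254753,  0.63338847],
       [ 0.21202612,  0.01507705, -0.97714769,  0.99856434],
       [ 0.        ,  0.        ,  0.        ,  1.        ]])}
side {'mtx': array([[440.62374345,   0.        , 276.3275062 ],
       [  0.        , 440.62374345, 215.333914  ],
       [  0.        ,   0.        ,   1.        ]]), 'dist': array([0.04336291, 0.        , 0.        , 0.        , 0.        ]), 'view': array([[ 0.88283093, -0.469095  , -0.02365232, -0.51218134],
       [-0.29808903, -0.52066117, -0.8000343 ,  0.26609053],
       [ 0.36297724,  0.71334552, -0.59948786,  0.78339269],
       [ 0.        ,  0.        ,  0.        ,  1.        ]])}
0.1 [0.22756926 0.50045502 0.2307343 ] [-3.14042770e+00 -3.68359916e-05  2.71483706e+00] [0.42836786 0.16190239 0.04643201]
```

View pics/top0.png

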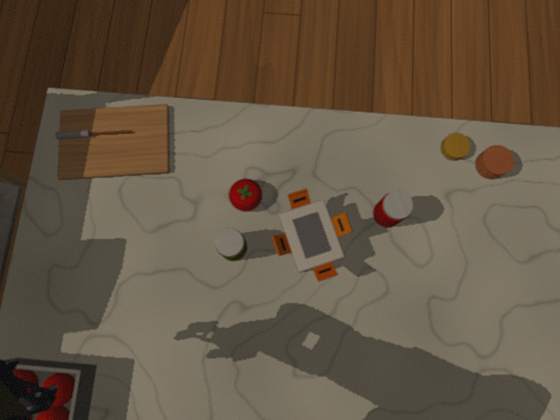

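View pics/side0.png

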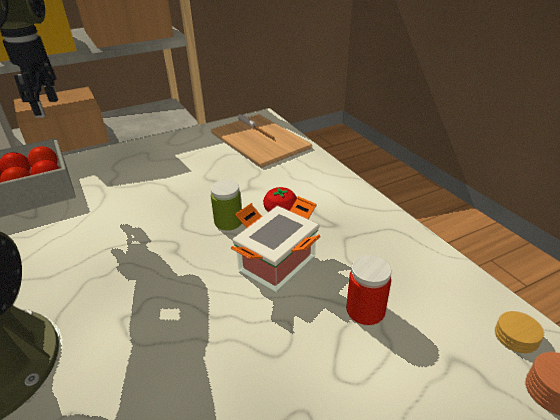

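Top view: the box lid is at about (311,236), with tabs at front (325,271), back (299,199), left (282,244) and right (342,225). The tomato is at (245,195), the pickle jar at (230,243) and the red jar at (395,208). The side view agrees, with all four tabs up. Next I'll measure positions.

Create h.py:
```python
import cv2,numpy as np
from rig import ctrl
def ray(n,px):
    c=ctrl.get_calibration(n);V=c["view"]
    u=cv2.undistortPoints(np.array(px,float).reshape(-1,1,2),c["mtx"],c["dist"]).reshape(-1,2)
    d=np.c_[u,np.ones(len(u))]@V[:3,:3]
    return -V[:3,:3].T@V[:3,3],d
def plane(n,px,z):
    o,d=ray(n,px);return o+d*((z-o[2])/d[:,2])[:,None]
def orange(im,box):
    x0,y0,x1,y1=box;h=cv2.cvtColor(im,cv2.COLOR_RGB2HSV)
    m=cv2.inRange(h,(5,170,90),(18,255,255));k=np.zeros_like(m);k[y0:y1,x0:x1]=m[y0:y1,x0:x1]
    k=cv2.morphologyEx(k,cv2.MORPH_CLOSE,np.ones((3,3)))
    cs=[c for c in cv2.findContours(k,0,2)[0] if cv2.contourArea(c)>20]
    return [cv2.minAreaRect(c) for c in cs]
```

Run:
```python
from h import *
im=cv2.imread("pics/top0.png")[:,:,::-1].copy()
R=orange(im,(265,180,360,290))
for r in R: print("tab",np.round(r[0],1),np.round(r[1],1),plane("top",[r[0]],.101)[0].round(4))
C={}
h=cv2.cvtColor(im,cv2.COLOR_RGB2HSV)
print(im[215,290],im[260,330],im[290,330],im[250,345])
# white lid: bright, low saturation
for t in(150,165,180,195):
    m=cv2.inRange(h,(0,0,t),(180,40,255));k=np.zeros_like(m);k[190:285,270:355]=m[190:285,270:355]
    for q in cv2.findContours(k,0,2)[0]:
        if cv2.contourArea(q)>800:
            r=cv2.minAreaRect(q);p=plane("top",cv2.boxPoints(r),.094)[:,:2]
            e=p[1]-p[0],p[2]-p[1]
            print(t,p.mean(0).round(4),[(np.linalg.norm(v).round(4),np.degrees(np.arctan2(v[1],v[0])).round(1)) for v in e])
for nm,rng,z in(("pickle",(215,225,248,262),.105),("red",(370,185,415,230),.115),("tom",(225,175,265,215),.035)):
    x0,y0,x1,y1=rng
    s=h[y0:y1,x0:x1]
    m=cv2.inRange(s,(0,0,130),(180,45,255)) if nm!="tom" else (((s[...,0]<6)|(s[...,0]>170))&(s[...,1]>150)).astype(np.uint8)
    c=max(cv2.findContours(m,0,2)[0],key=cv2.contourArea);(x,y),rr=cv2.minEnclosingCircle(c)
    p=plane("top",[(x+x0,y+y0),(x+x0+rr,y+y0)],z);print(nm,p[0].round(3),np.linalg.norm(p[1]-p[0]).round(3))
```

```text
tab [324.5 271. ] [13.6 20.6] [ 0.4868 -0.0566  0.101 ]
tab [275.8 244.9] [19.3  2.8] [0.5388 0.0626 0.101 ]
tab [285.2 242.9] [20.5  6.3] [0.5454 0.0406 0.101 ]
tab [341.1 224.3] [20.2 15.6] [ 0.6016 -0.0898  0.101 ]
tab [299.  198.3] [14.5 19.3] [0.6572 0.0159 0.101 ]
[135 125 109] [125 115 102] [124 116  99] [77 72 62]
pickle [0.532 0.203 0.105] 0.004Traceback (most recent call last):
  File "<stdin>", line 20, in <module>
ValueError: max() iterable argument is empty
```

```bash
python3 -c "
import cv2
for n,(x0,y0,x1,y1) in dict(top=(210,170,420,290),side=(200,170,400,330)).items():
    im=cv2.imread(f'pics/{n}0.png')[y0:y1,x0:x1];cv2.imwrite(f'pics/{n}0c.png',cv2.resize(im,None,fx=3.5,fy=3.5,interpolation=2))"
```

```text
(no output)
```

View pics/top0c.png

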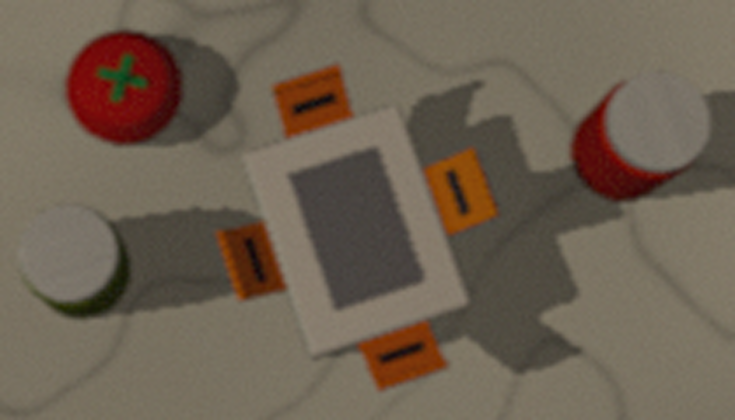

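The crop shows lid corners at about (246,155), (397,108), (467,300) and (313,355) crop px. The jar tops are at (70,247) and (657,122), and the tomato at (124,88).

Run:
```python
from h import *
f=lambda p:(np.array(p,float)+.5)/3.5-.5+[210,170]
p=plane("top",f([(246,155),(397,108),(467,300),(313,355)]),.094)[:,:2]
c=p.mean(0);print("centre",c.round(4))
for i in range(4):
    v=p[(i+1)%4]-p[i];print(np.linalg.norm(v).round(4),np.degrees(np.arctan2(v[1],v[0])).round(1))
t=plane("top",f([(314,101),(403,355),(251,261),(461,191)]),.0995)[:,:2]
print("tabs",t.round(4),"mid",t[:2].mean(0).round(4),t[2:].mean(0).round(4))
for a,b in((1,0),(3,2)):
    v=t[a]-t[b];print(np.linalg.norm(v).round(4),np.degrees(np.arctan2(-v[1],-v[0])).round(1))
print("pickle",plane("top",f([(70,247)]),.105)[0,:2].round(3),"red",plane("top",f([(657,122)]),.115)[0,:2].round(3),"tom",plane("top",f([(124,88)]),.035)[0,:2].round(3))
# side cross-check: lid centre projection
cal=ctrl.get_calibration("side");V=cal["view"];print(cv2.projectPoints(np.array([[*c,.094]]),cv2.Rodrigues(V[:3,:3])[0],V[:3,3],cal["mtx"],cal["dist"])[0])
```

```text
centre [ 0.5712 -0.0203]
0.1111 -67.6
0.1418 -156.9
0.1118 114.2
0.1453 22.8
tabs [[ 0.6573  0.0148]
 [ 0.4868 -0.0574]
 [ 0.5418  0.0496]
 [ 0.602  -0.0906]] mid [ 0.572  -0.0213] [ 0.5719 -0.0205]
0.1852 23.0
0.1526 113.3
pickle [0.54  0.173] red [ 0.658 -0.22 ] tom [0.672 0.154]
[[[276.0402586  230.27818924]]]
```

Box centre is (0.572,-0.0205) with yaw 23°. Lid and tab spacings match the given sizes: 185 vs 187 mm and 153 vs 153 mm. Now I'll shut the fingers and turn the tool to align with the box.

The rows are not in the units I measure in: shifts go in shares of 200 mm and turns go in shares of pi rad. I convert before sending: 0.124 rad is 0.0395.

Call:
tcp_steps(
  segments=[0,0,0,0.0395,0,0,0,0.0395,0,0,0,0.0395,0,0,0,0.0395,0,0,0,0.0395,0,0,0,0.0395],
  finger_gap=0.0,
)

```text
time_s: 0.6
tool_pos: [0.2276, 0.5005, 0.231]
eef_rot: [-3.141, 0.0, 1.965]
force: [0.3, -0.5, -0.7]
opening: 0.146
finger_force: 0.0
```

Create go.py:
```python
import sys;from h import *
from scipy.spatial.transform import Rotation as R
c=np.array([.572,-.0205]);a=np.radians(23);ux=np.array([np.cos(a),np.sin(a)]);uy=np.array([-ux[1],ux[0]])
P=dict(left=c+.085*uy,right=c-.085*uy,back=c+.103*ux,front=c-.103*ux)
o=ctrl.observe();r=R.from_euler("xyz",o["eef_rot"]);p=o["tool_pos"]
print(o["time_s"],p.round(4),np.degrees(o["eef_rot"]).round(1),o["force"].round(1),o["opening"])
for k,v in P.items():
    print(k,v.round(4),"tool xyz to z=.15:",r.inv().apply(np.r_[v,.15]-p).round(4))
```

```bash
python3 go.py
```

```text
0.6 [0.2276 0.5005 0.231 ] [-180.     0.   112.6] [ 0.3 -0.5 -0.7] 0.14581839137596533
left [0.5388 0.0577] tool xyz to z=.15: [-0.5283  0.1175  0.0811]
right [ 0.6052 -0.0987] tool xyz to z=.15: [-0.6983  0.1188  0.0812]
back [0.6668 0.0197] tool xyz to z=.15: [-0.6125  0.2211  0.0811]
front [ 0.4772 -0.0607] tool xyz to z=.15: [-0.614   0.0151  0.0812]
```

In the tool's units: -0.0377 m is -0.1885, 0.0084 m is 0.042.

Call:
tcp_steps(
  segments=[-0.1885,0.042,0.015,0,-0.1885,0.042,0.015,0,-0.1885,0.042,0.015,0,-0.1885,0.042,0.015,0,-0.1885,0.042,0.015,0,-0.1885,0.042,0.015,0,-0.1885,0.042,0.015,0,-0.1885,0.042,0.015,0,-0.1885,0.042,0.015,0,-0.1885,0.042,0.015,0,-0.1885,0.042,0.015,0,-0.1885,0.042,0.015,0],
)

```text
time_s: 1.6
tool_pos: [0.4974, 0.1214, 0.195]
eef_rot: [-3.141, -0.0, 1.971]
force: [0.2, 0.6, 0.7]
opening: 0.0
finger_force: 0.0
```

Call:
tcp_steps(
  segments=[-0.125,0.0275,0.075,0,-0.125,0.0275,0.075,0,-0.1295,0.0285,0.075,0,0,0,0,0,0,0,0,0],
)

```text
time_s: 2.02
tool_pos: [0.5415, 0.0589, 0.1491]
eef_rot: [-3.139, -0.001, 1.969]
force: [-0.4, 0.5, 0.0]
opening: 0.001
finger_force: 0.0
```

```bash
python3 go.py
```

```text
2.0167 [0.5415 0.0589 0.1491] [-1.799e+02 -1.000e-01  1.128e+02] [-0.4  0.5  0. ] 0.0006237592735925041
left [0.5388 0.0577] tool xyz to z=.15: [-0.     -0.0029 -0.0009]
right [ 0.6052 -0.0987] tool xyz to z=.15: [-0.17   -0.0023 -0.0011]
back [0.6668 0.0197] tool xyz to z=.15: [-0.0847  0.1004 -0.0012]
front [ 0.4772 -0.0607] tool xyz to z=.15: [-0.0854 -0.1056 -0.0008]
```

In the tool's units: 0.015 m is 0.075, 0.01 m is 0.05.

Call:
tcp_steps(
  segments=[0,-0.0145,0.075,0,0,0,0.075,0,0,0,0.05,0,0,0,0.03,0,0,0,0.03,0,0,0,0.03,0,0,0,0.03,0,0,0,0.03,0],
)

```text
time_s: 2.68
tool_pos: [0.5392, 0.0592, 0.0806]
eef_rot: [3.14, 0.0, 1.971]
force: [0.0, -0.3, 1.1]
opening: -0.001
finger_force: 0.4
```

Call:
tcp_steps(
  segments=[0,0,0.025,0,0,0,0.025,0,0,0,0.025,0,0,0,0,0],
)

```text
time_s: 3.02
tool_pos: [0.5384, 0.0586, 0.0641]
eef_rot: [-3.14, -0.001, 1.971]
force: [-0.3, 1.3, 0.3]
opening: -0.001
finger_force: 0.0
```

Now back up, then a look to check the tab and whether the box moved.

In the tool's units: -0.03 m is -0.15, -0.025 m is -0.125.

Call:
tcp_steps(
  segments=[0,0,-0.15,0,0,0,-0.15,0,0,0,-0.125,0,0,0,0,0],
)

```text
time_s: 3.35
tool_pos: [0.5409, 0.0587, 0.1554]
eef_rot: [3.134, 0.003, 1.971]
force: [0.5, 0.6, 0.8]
opening: -0.0
finger_force: 0.0
```

Run:
```python
from h import *
a=ctrl.grab_frame("side");b=ctrl.grab_frame("top")
out=np.hstack([cv2.resize(a[170:330,190:390],None,fx=2,fy=2),cv2.resize(b[170:330,220:420],None,fx=2,fy=2)])
cv2.imwrite("pics/left.png",out[:,:,::-1])
```

```bash
python3 go.py
```

```text
3.45 [0.5392 0.0587 0.151 ] [179.9   0.  112.9] [-0.5  0.5 -0.1] -0.00016988146739998952
left [0.5388 0.0577] tool xyz to z=.15: [-0.0007 -0.0008  0.001 ]
right [ 0.6052 -0.0987] tool xyz to z=.15: [-0.1707 -0.0005  0.0011]
back [0.6668 0.0197] tool xyz to z=.15: [-0.0855  0.1024  0.0012]
front [ 0.4772 -0.0607] tool xyz to z=.15: [-0.0858 -0.1036  0.0009]
```

View pics/left.png

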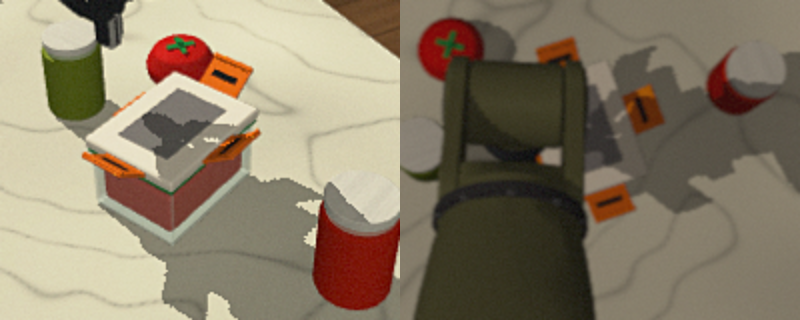

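The side view shows the left tab no longer standing (it was at crop (114,86)), with box and neighbours in place. Back tab next.

In the tool's units: 0.0256 m is 0.128, -0.0214 m is -0.107.

Call:
tcp_steps(
  segments=[-0.107,0.128,0,0,-0.107,0.128,0,0,-0.107,0.128,0,0,-0.1065,0.128,0,0,0,0,0,0,0,0,0,0],
)

```text
time_s: 3.95
tool_pos: [0.6666, 0.0192, 0.1475]
eef_rot: [-3.138, -0.001, 1.97]
force: [0.2, -0.4, 0.1]
opening: 0.002
finger_force: 0.0
```

```bash
python3 go.py
```

```text
3.95 [0.6666 0.0192 0.1475] [-1.798e+02 -1.000e-01  1.129e+02] [ 0.2 -0.4  0.1] 0.0016782986252462508
left [0.5388 0.0577] tool xyz to z=.15: [ 0.0851 -0.1028 -0.0021]
right [ 0.6052 -0.0987] tool xyz to z=.15: [-0.0849 -0.1024 -0.0023]
back [0.6668 0.0197] tool xyz to z=.15: [ 0.0004  0.0004 -0.0025]
front [ 0.4772 -0.0607] tool xyz to z=.15: [-1.000e-04 -2.056e-01 -1.900e-03]
```

In the tool's units: 0.015 m is 0.075, 0.01 m is 0.05.

Call:
tcp_steps(
  segments=[0,0,0.075,0,0,0,0.075,0,0,0,0.05,0,0,0,0.03,0,0,0,0.03,0,0,0,0.03,0,0,0,0.03,0,0,0,0.03,0],
)

```text
time_s: 4.62
tool_pos: [0.6666, 0.02, 0.0807]
eef_rot: [3.141, 0.0, 1.971]
force: [-0.1, 0.1, 2.0]
opening: -0.001
finger_force: 0.5
```

Call:
tcp_steps(
  segments=[0,0,0.025,0,0,0,0.025,0,0,0,0.025,0,0,0,0,0],
)

```text
time_s: 4.95
tool_pos: [0.6659, 0.0198, 0.0638]
eef_rot: [-3.14, -0.001, 1.971]
force: [-0.5, -0.5, 0.2]
opening: -0.002
finger_force: 0.0
```

Call:
tcp_steps(
  segments=[0,0,-0.15,0,0,0,-0.15,0,0,0,-0.125,0,0,0,0,0],
)

```text
time_s: 5.28
tool_pos: [0.6685, 0.0198, 0.1565]
eef_rot: [3.134, 0.003, 1.971]
force: [1.3, -0.5, 0.2]
opening: -0.001
finger_force: 0.0
```

Call:
tcp_steps(
  segments=[-0.106,-0.128,0,0,-0.106,-0.128,0,0,-0.106,-0.128,0,0,-0.1065,-0.128,0,0,0,0,0,0,0,0,0,0],
)

```text
time_s: 5.78
tool_pos: [0.6048, -0.0996, 0.1503]
eef_rot: [3.142, 0.0, 1.968]
force: [-0.3, 0.3, -0.5]
opening: 0.005
finger_force: 0.0
```

```bash
python3 go.py
```

Run:
```python
from h import *
a=ctrl.grab_frame("side");b=ctrl.grab_frame("top")
out=np.hstack([cv2.resize(a[170:330,190:390],None,fx=2,fy=2),cv2.resize(b[170:330,220:420],None,fx=2,fy=2)])
cv2.imwrite("pics/back.png",out[:,:,::-1])
```

```text
5.7833 [ 0.6048 -0.0996  0.1503] [180.    0.  112.8] [-0.3  0.3 -0.5] 0.004775141095592982
left [0.5388 0.0577] tool xyz to z=.15: [0.1707 0.     0.0003]
right [ 0.6052 -0.0987] tool xyz to z=.15: [0.0007 0.0007 0.0003]
back [0.6668 0.0197] tool xyz to z=.15: [0.0861 0.1033 0.0003]
front [ 0.4772 -0.0607] tool xyz to z=.15: [ 0.0853 -0.1027  0.0003]
```

View pics/back.png

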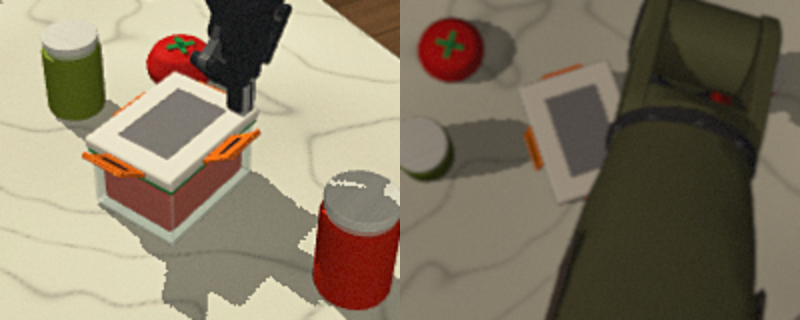

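Left and back tabs now show only as thin orange edges against the walls, at crop (533,148) and (562,72), and the box is unmoved. Right and front tabs remain.

In the tool's units: 0.015 m is 0.075, 0.012 m is 0.06.

Call:
tcp_steps(
  segments=[0,0,0.075,0,0,0,0.075,0,0,0,0.06,0,0,0,0.03,0,0,0,0.03,0,0,0,0.03,0,0,0,0.03,0,0,0,0.03,0],
)

```text
time_s: 6.55
tool_pos: [0.6058, -0.0979, 0.0784]
eef_rot: [3.141, 0.0, 1.971]
force: [0.4, -0.5, 0.3]
opening: -0.006
finger_force: 0.0
```

Call:
tcp_steps(
  segments=[0,0,0.025,0,0,0,0.025,0,0,0,0.025,0,0,0,0,0],
)

```text
time_s: 6.88
tool_pos: [0.6048, -0.098, 0.062]
eef_rot: [-3.14, -0.001, 1.971]
force: [-0.5, 1.4, -1.2]
opening: -0.004
finger_force: 0.0
```

Call:
tcp_steps(
  segments=[0,0,-0.15,0,0,0,-0.15,0,0,0,-0.125,0,0,0,0,0],
)

```text
time_s: 7.22
tool_pos: [0.6073, -0.0986, 0.1541]
eef_rot: [3.135, 0.005, 1.971]
force: [0.6, -0.8, 1.4]
opening: 0.0
finger_force: 0.0
```

Call:
tcp_steps(
  segments=[0.107,-0.1285,0,0,0.107,-0.1285,0,0,0.107,-0.1285,0,0,0.1065,-0.1285,0,0,0,0,0,0,0,0,0,0],
)

```text
time_s: 7.72
tool_pos: [0.4767, -0.0593, 0.1487]
eef_rot: [3.141, 0.0, 1.971]
force: [-0.2, 0.8, 0.4]
opening: 0.001
finger_force: 0.0
```

```bash
python3 go.py
```

```text
7.7167 [ 0.4767 -0.0593  0.1487] [180.    0.  112.9] [-0.2  0.8  0.4] 0.0006753769448654935
left [0.5388 0.0577] tool xyz to z=.15: [ 0.0835  0.1028 -0.0013]
right [ 0.6052 -0.0987] tool xyz to z=.15: [-0.0865  0.103  -0.0012]
back [0.6668 0.0197] tool xyz to z=.15: [-0.0013  0.2059 -0.0012]
front [ 0.4772 -0.0607] tool xyz to z=.15: [-0.0016 -0.0001 -0.0013]
```

Press front, then retreat up and sideways for a clear view.

In the tool's units: 0.015 m is 0.075, 0.01 m is 0.05.

Call:
tcp_steps(
  segments=[-0.005,0,0.075,0,0,0,0.075,0,0,0,0.05,0,0,0,0.03,0,0,0,0.03,0,0,0,0.03,0,0,0,0.03,0,0,0,0.03,0],
)

```text
time_s: 8.38
tool_pos: [0.4784, -0.0606, 0.0782]
eef_rot: [3.141, 0.001, 1.971]
force: [0.6, 0.6, 0.2]
opening: 0.002
finger_force: 0.0
```

Call:
tcp_steps(
  segments=[0,0,0.025,0,0,0,0.025,0,0,0,0.025,0,0,0,0,0],
)

```text
time_s: 8.72
tool_pos: [0.4773, -0.0604, 0.0623]
eef_rot: [-3.14, -0.001, 1.971]
force: [-0.1, -0.2, 0.1]
opening: 0.0
finger_force: 0.0
```

Call:
tcp_steps(
  segments=[0,0,-0.15,0,0,0,-0.15,0,0,0,-0.15,0,-0.15,-0.1,-0.05,0,-0.15,-0.1,-0.05,0,-0.15,-0.1,-0.05,0,-0.15,-0.1,0,0,-0.15,-0.1,0,0,-0.15,-0.05,0,0,-0.15,0,0,0,-0.15,0,0,0,0,0,0,0],
)

```text
time_s: 9.72
tool_pos: [0.4705, -0.3282, 0.1829]
eef_rot: [3.142, 0.001, 1.968]
force: [-0.4, 0.7, 0.0]
opening: 0.003
finger_force: 0.0
```

Run:
```python
from h import *
a=ctrl.grab_frame("side");b=ctrl.grab_frame("top")
out=np.hstack([cv2.resize(a[170:330,190:390],None,fx=2,fy=2),cv2.resize(b[170:330,220:420],None,fx=2,fy=2)])
cv2.imwrite("pics/end.png",out[:,:,::-1])
```

```text
(no output)
```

View pics/end.png

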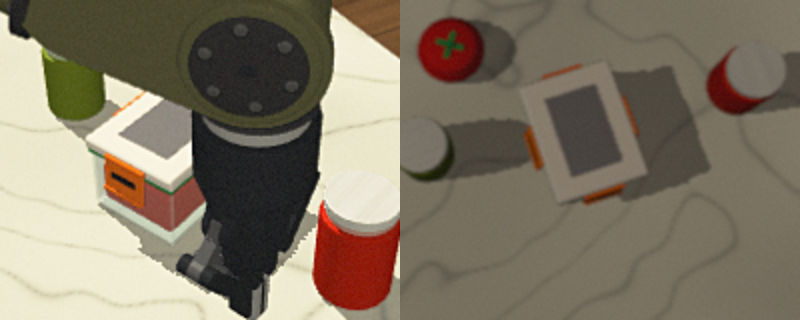

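The top view shows all four tabs folded against the walls: thin orange edges at (533,148), (562,72), (630,113) and (603,193). The side view shows the front tab flat on the wall at (124,183). Box, jars and tomato are where they were, and the gripper is clear.

```bash
python3 -c "
from rig import ctrl
print(ctrl.job_done())"
```

```text
the job is handed in; nothing more can be done
None
```

I pressed all four tabs down against the box and handed the job in at about 10 s; the last pictures show the tabs folded against the walls, with the box, jars and tomato where they were.

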